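Pump up the isolation base until its indicator pin is out

ROBOT

A 6-joint arm with a two-finger parallel gripper is mounted at the origin on a cart in front of the work surface, level with it; the furniture and walls round the work are solid. World frame = base frame: x ahead of the robot, y to its left, z up, the work surface at z = 0. Lengths are in mm, angles in rad, forces in N, time in s.
With the tool pointing down it reaches from about 425 to 950 mm from the base axis. Payload 3.5 kg.
Tool frame: the origin (TCP) lies midway between the tips of the shut fingers; the grasp point (between the pads) lies 19 mm behind it; z points along the fingers, y is the line along which they close (so a half turn about z gives the same grasp; the last joint's range is limited). The gripper opens to 85 mm and grips with 20 to 120 N. Pads are 22 mm wide; open, the fingers measure 114 mm over their backs; the gripper's body (76 mm by 85 mm) begins 54 mm behind the grasp point. The pads swing forward as they close: fully open they stand 13 mm farther back than shut.
Start: joints at [1.115, 0.286, 1.577, -0, 1.279, -0.15], TCP at [203.176, 643.681, 231.325] pointing down, gripper open.
Joint ranges: [-2.77, 2.77], [-0.9, 2.22], [0.21, 2.48], [-1.53, 4.67], [0.24, 2.81], [-2.84, 2.84]. Speed limits (rad/s): [2.79, 2.79, 3.14, 3.14, 3.14, 3.14].

INTERFACE

Orientations are given as a unit quaternion [w, x, y, z].
In Python, from plant import r gives the robot as it stands.
- The arm moves only by the shell command python3 -m crank 'ROWS'. ROWS is JSON, a list of rows, each an object of numbers: "dx", "dy", "dz": the shift along the tool's x, y, z in m; "roll": the turn about the tool's z in degrees; "hand": the gripper's target within -1 to 1 (fully open at 1, half-way at 0, shut at -1). In form: [{"dx": .., "dy": .., "dz": .., "roll": .., "hand": ..}, ...]. A call has 1 to 8 rows; each row shifts and turns the commanded pose from where the row before left it, along the tool's axes as they then stand; what a row does not reach is not made up. A row lasts 1/8 s, in which the tool goes at most 62.5 mm and 10.7 degrees, less where a joint would pass 70% of its speed; a pose out of reach is approached as far as the arm can. A call with a gripper value outside its range is refused whole. The fingers move at their own pace and stop on an object; the grip force is fixed at half the most. Time passes only in rows, so rows that do not move let the fingers close. It gives the time, the measured TCP pose, the force, the opening and the grip force at its end, in the units of the state.
- r.get_state(): the state, without advancing time (a new reading comes with each control period).
- r.capture(name): name is "scene" or "top" or "wrist"; returns (picture, depth): 480x640x3 uint8, red, green, blue; 480x640 float32, mm along the optical axis (not along the pixel's ray), 0 where there is no reading.
- r.camera_info(name): a dict with "camera_matrix" (3x3 intrinsics, pixels), "R" (3x3) and "t" (3): a world point X has camera coordinates R X + t. Camera axes: x right, y down, z forward; pixel columns grow to the right and rows downward; lengths in mm; the calibration is good to about 2 mm. The wrist camera is an equidistant fisheye: a pixel r from the principal point sees the ray r / f radians off the axis. A picture is of the moment at which its call begins: read the wrist's pose just before it. camera_info takes no time and is no camera call; for the wrist camera it gives the pose at the moment of the call.
- r.job_done(): hands the job in; it is judged then, once.
Trained networks look in the newest picture that a camera, given by its name, has taken for a name from the list of things; names that differ only in an ending like _2 or _b are one class to them, and where a whole thing is asked for, a point or a joint stands for the part that bears it (a point fixed in the world has none). Each returns a list of dicts, best first, with "conf" (0 to 1); they miss things now and then, are a little off and sometimes report something else, mostly with a low value. They report only what shows in the picture. A call takes as long as a camera call.
- r.recognise(camera, name): "box" ([left, top, right, bottom] in pixels, round what is visible of it).
- r.masks_of(camera, name): "pixels" (480x640 bool, what is visible of it) and "box" ([left, top, right, bottom] in pixels, round what is visible of it).
- r.place_of(camera, name): "xy" ([column, row] in pixels: a listed point, or the origin of a listed thing).
The state is a dict: "time": time; "joint_pos": joint angles; "joint_velocities": joint speeds; "joint_torque": joint torques, N m; "tool_pos": TCP position; "eef_rot": TCP orientation; "contact_force": force on the tool from outside, world axes, zero at the start; "torque": the same for the moment, N m; "grip_width": opening from 0.0 (shut) to 1.0 (fully open); "grasp_force": force on a finger pad.
Only numpy, scipy, OpenCV 4.12 (cv2) and the standard library are available. Lean on these libraries where they do the work, as an engineer would, in place of code of your own. Each camera call takes 0.05 s, during which the arm holds its last target. There are 200 camera calls.

TASK

Bring the hand air pump of the microscope's vibration-isolating base up to pressure: push the steel lock bar right out from under the pump's white plunger head, then pump the plunger with full strokes, pressing it down to its stop and letting it spring back up each time, until the steel indicator pin stands fully out of its block. Only touch, push and press with the fingers, without lifting anything; do not touch the pin itself, and leave the things standing about where they are. At the end the lock bar is still swung out and the plunger is back up.

Things in the scene. Friction and masses are not known exactly. Their poses are not given: they have to be found in the camera images.
- pump: hand pump screwed to the worktop: grey base plate 150 x 130 x 12 mm, upright aluminium cylinder (52 mm diameter) under a white mushroom plunger head, grey block 36 x 36 x 70 mm at the front right with the pin, steel pivot post (16 mm) at the right. Origin: on the worktop, on the plunger's axis. x points from front (robot side) to back, y to the left, z up; yaw within 0.5 of the robot's
- plunger_top (a point): centre of the flat top of the white plunger head, 135 mm above the worktop when up; moves with the plunger. Head 46 mm in diameter, 20 mm thick, on a neck 36 mm in diameter and 10 mm high
- plunger (a joint): travel of the plunger, m: 0 up, 0.020 down at its stop; springs back in about 0.3 s when let go. Takes 4 N at the top, 11 N at the bottom, a little more when fast. Each stroke of 17 mm or more lifts the pin by about 6 mm through a ratchet, which needs the plunger to come back up before the next. With the lock bar under the head it goes down only 3 mm
- lock (a joint): angle of the lock bar, rad: 0 to 0.12 at the start, under the plunger head and blocking it. Grows clockwise seen from above, as the paddle goes from the pump's left side to the back (+x), up to a stop at 1.2; clear of the head beyond 0.4. Slight friction (under 1 N at the paddle): it stays where it is left
- lock_paddle (a point): centre of the paddle at the free end of the lock bar: upright steel plate 8 mm thick, 42 mm along the bar, 46 mm high (74 to 120 mm above the worktop), standing out left of the head, 121 mm from the pivot. Pushed on its front face toward the back. The bar is 12 mm wide, 88 to 102 mm above the worktop
- lock_hinge (a point): the pivot of the lock bar, at the height of the bar's middle; the bar turns about the vertical through it. At joint value 0 the bar points from here along the pump's +y.
- pin (a joint): how far the indicator pin has risen, m: 0 to 0.014 at the start (it differs), 0.030 to 0.031 when fully out; this takes 3 to 5 full strokes. It stays where the pump has lifted it, and once it is fully out further strokes do nothing more
- pin_tip (a point): the top of the indicator pin, an upright steel pin 10 mm in diameter; 78 mm above the worktop plus the value of joint pin.
- pin_mouth (a point): centre of the steel collar on top of the pin's block, 75 mm above the worktop, out of which the pin rises: the tip stands 3 mm above it at joint value 0 and about 34 mm above it when the pin is fully out.
- dropper_white: small white dropper bottle, 29 mm in diameter, 60 mm high, loose, to the right of the pump; origin under its centre; leave it alone
- canister_0: upright white canister with a black foot, 41 mm in diameter, 67 mm high, loose, to the right of the pump; origin under its centre; leave it alone
- oil_small: small brown bottle, 26 mm in diameter, 50 mm high, loose, in front of the pump's pin; origin under its centre; leave it alone
- coverslips: small clear box, 30 x 34 x 17 mm, loose, in front of the pump; origin under its centre; leave it alone
- dish_a: round flat dish, 57 mm in diameter, 15 mm high, loose, to the left of the pump; origin under its centre; leave it alone
- marker_1: felt marker, 137 mm long, 15 mm high, lying loose farther to the left; origin under its centre; leave it alone
- slide_box: blue flat box, 91 x 95 x 34 mm, loose, behind the pump; origin under its centre; leave it alone

How it is judged:
By the outcome, as a careful person would: the job done as asked, in the order asked, and still so for the second after the job is handed in, with the robot touching nothing.
It also fails if it takes over 54 s, if anything falls off the work surface, if the arm or the gripper's body presses on something with over 40 N, if the wrist force passes 120 N, or if a joint passes its speed limit or range.

## Working session

There is one attempt and no reset: what is moved stays moved. The work goes in short steps, Python scripts to look and compute and a shell command to move; the robot and the scene stay as the last step left them, time stands still between calls to the robot, and variables do not carry over. Pictures are saved under pics/ and viewed, at most 10 in all, crops included, and the job is handed in when it is done.

```bash
mkdir -p pics; cat > h.py <<'E'
from plant import r
import numpy as np, cv2
def px2w(cam,uv,depth=None,z=None):
    c=r.camera_info(cam);K=np.array(c["camera_matrix"]);R=np.array(c["R"]);t=np.array(c["t"])
    d=np.linalg.inv(K)@[uv[0],uv[1],1]
    o=-R.T@t; w=R.T@d
    s=depth if z is None else (z-o[2])/w[2]
    return o+s*w
E
python3 - <<'E'
from h import *
np.set_printoptions(precision=1,suppress=True)
Z=dict(plunger_top=135,lock_paddle=97,lock_hinge=95,pin_tip=82,pin_mouth=75,pump=0,oil_small=0,coverslips=0,dish_a=0,canister_0=0,dropper_white=0,slide_box=0)
for cam in ("scene","top"):
    im,d=r.capture(cam); cv2.imwrite(f"pics/{cam}0.png",im[:,:,::-1])
    for n,z in Z.items():
        for q in r.place_of(cam,n)[:1]:
            u=q["xy"]; print(cam,n,round(q["conf"],2),np.array(u),px2w(cam,u,z=z), px2w(cam,u,depth=d[int(u[1]),int(u[0])]))
s=r.get_state();print(s["time"],s["tool_pos"],s["eef_rot"],s["grip_width"])
E
```

```text
scene plunger_top 0.84 [307.6 263.5] [519.3 100.3 135. ] [518.   97.8 137.2]
scene lock_paddle 0.96 [297.8 254.9] [539. 175.  97.] [531.8 161.2 108.9]
scene lock_hinge 0.8 [331.7 296.9] [535.2  41.8  95. ] [532.   36.7 100.4]
scene pin_tip 0.64 [246.5 336.6] [371.7  38.6  82. ] [394.5 101.6  14.1]
scene pin_mouth 0.63 [300.7 314.7] [476.6  47.4  75. ] [476.1  46.3  76.1]
scene pump 0.86 [306.8 319.1] [517.9 100.8   0. ] [483.1  37.2  70.1]
scene oil_small 0.68 [272.5 356.2] [420.   48.4   0. ] [412.4  31.   20.8]
scene coverslips 0.91 [244.8 338. ] [395.1 112.9   0. ] [391.4 102.5  11.3]
scene dish_a 0.83 [245.2 297.2] [440.6 215.5   0. ] [434.3 198.4  16.1]
scene canister_0 0.7 [322.1 365.8] [485.4 -13.8   0. ] [477.6 -26.7  17.3]
scene dropper_white 0.81 [358.9 342.2] [572.1   1.7   0. ] [565.1  -7.7  12.1]
scene slide_box 0.88 [431.9 279.1] [805.2  77.7   0. ] [779.   52.   29.4]
top plunger_top 0.35 [367.3 332.5] [430.1  58.6 135. ] [422.8  50.7  39.8]
top lock_paddle 0.7 [311.3 276.7] [538.6 165.9  97. ] [540.3 166.8   2.3]
top lock_hinge 0.84 [374.5 277.3] [536.5  39.4  95. ] [536.4  40.3 103.6]
top pin_tip 0.66 [206.  344.4] [404.5 378.4  82. ] [397.3 392.8   5.3]
top pin_mouth 0.97 [367.3 308.6] [473.6  53.   75. ] [473.8  53.6  82.2]
top pump 0.76 [346.5 283.6] [524.9  90.9   0. ] [524.1  97.4 132.3]
top oil_small 0.52 [369.7 332.2] [420.4  42.2   0. ] [423.9  46.2  45.9]
top coverslips 0.62 [333. 342.] [400.1 121.2   0. ] [402.  121.7  21. ]
top dish_a 0.69 [290.6 322.4] [442.5 212.    0. ] [443.4 211.3  16.2]
top canister_0 0.69 [393.2 299.3] [490.4  -9.4   0. ] [491.8  -1.2  63.7]
top dropper_white 0.51 [385.6 262.6] [569.7   5.8   0. ] [567.7  11.4  48.1]
top slide_box 0.81 [352.9 155.4] [805.3  73.8   0. ] [798.   75.9  32.6]
1.3 [203.2 643.7 231.3] [ 0.   0.2  1.  -0. ] 1.0051135883664366
```

```bash
python3 - <<'E'
import cv2
a=cv2.imread("pics/scene0.png")[200:420,180:480];b=cv2.imread("pics/top0.png")[200:400,240:440]
cv2.imwrite("pics/c0.png",cv2.resize(a,(780,572)));cv2.imwrite("pics/c1.png",cv2.resize(b,(600,600)))
E
```

```text
(no output)
```

View pics/c0.png

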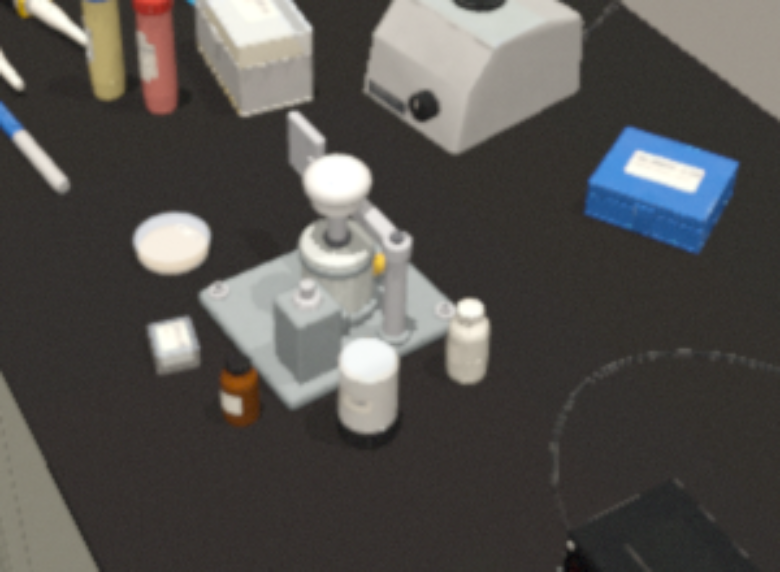

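View pics/c1.png

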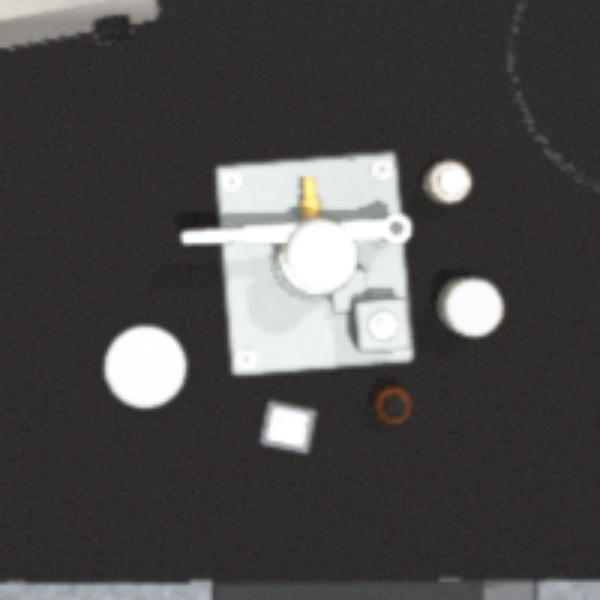

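The pictures show the pump. In the top crop the head is at about (347,286) full px, the hinge at (372,276) and the paddle at (308,279). The bar lies under the head. Small things stand in front of and to the right of the pump; the pushing side on the left is clear except for the low dish.

```bash
python3 - <<'E'
from h import *
np.set_printoptions(precision=1,suppress=True)
for n,u,z in (("head",(346.7,285.7),135),("hinge",(372.3,276),102),("paddle",(308.5,279),120)): print(n,px2w("top",u,z=z))
from scipy.spatial.transform import Rotation as Ro
w,x,y,z=r.get_state()["eef_rot"];R=Ro.from_quat([x,y,z,w]).as_matrix();print(R,np.degrees(np.arctan2(R[1,0],R[0,0])))
E
python3 -m crank '[{"roll":-8,"hand":-1},{"roll":-8,"hand":-1},{"roll":-6.5,"hand":-1}]'
```

```text
head [520.   97.2 135. ]
hinge [539.   44.5 102. ]
paddle [533.7 171.2 120. ]
[[-1.   0.3 -0. ]
 [ 0.3  1.  -0. ]
 [-0.  -0.  -1. ]] 162.47763408931598invalid input
```

```bash
python3 -m crank '[{"dx":0,"dy":0,"dz":0,"roll":-9,"hand":-1},{"dx":0,"dy":0,"dz":0,"roll":-8.5,"hand":-1},{"dx":-0.03,"dy":-0.052,"dz":0,"roll":0,"hand":-1},{"dx":-0.03,"dy":-0.052,"dz":0,"roll":0,"hand":-1},{"dx":-0.03,"dy":-0.052,"dz":0,"roll":0,"hand":-1},{"dx":-0.03,"dy":-0.052,"dz":0,"roll":0,"hand":-1},{"dx":-0.03,"dy":-0.052,"dz":0,"roll":0,"hand":-1}]'
```

```text
time: 2.17
tool_pos: [353.8, 382.0, 231.7]
eef_rot: [0.0, -0.0, 1.0, 0.0]
contact_force: [-0.4, -0.5, 0.4]
grip_width: -0.002
grasp_force: 0.0
```

```bash
python3 -m crank '[{"dx":-0.033,"dy":-0.0525,"dz":0,"roll":0,"hand":-1},{"dx":-0.033,"dy":-0.0525,"dz":0,"roll":0,"hand":-1},{"dx":-0.033,"dy":-0.0525,"dz":0,"roll":0,"hand":-1},{"dx":-0.033,"dy":-0.0525,"dz":0,"roll":0,"hand":-1},{"dx":0,"dy":0,"dz":0.05,"roll":0,"hand":-1},{"dx":0,"dy":0,"dz":0.05,"roll":0,"hand":-1},{"dx":0,"dy":0,"dz":0.043,"roll":0,"hand":-1},{"dx":0,"dy":0,"dz":0,"roll":0,"hand":-1}]'
python3 - <<'E'
from h import *
a,_=r.capture("scene");b,_=r.capture("top")
cv2.imwrite("pics/c2.png",np.hstack([cv2.resize(a[200:350,220:370],(400,400)),cv2.resize(b[220:340,270:390],(400,400))])[:,:,::-1])
E
```

```text
time: 3.18
tool_pos: [481.9, 173.0, 84.8]
eef_rot: [-0.004, 0.0, 1.0, -0.001]
contact_force: [-0.3, -0.8, 0.5]
grip_width: 0.0
grasp_force: 0.0
```

View pics/c2.png

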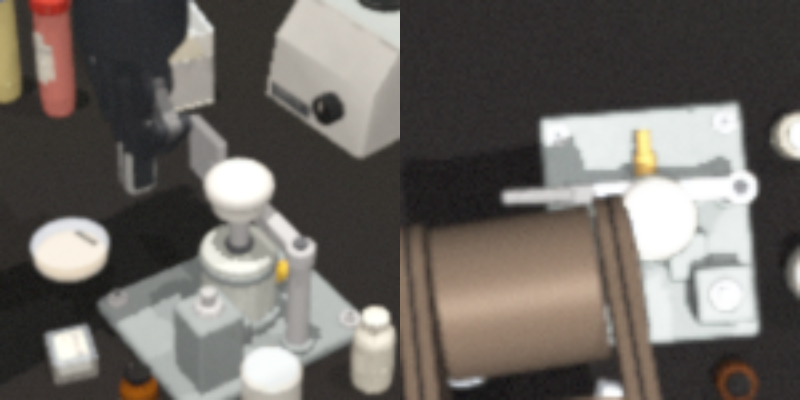

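The shut fingers stand in front of the paddle's outer part, at its height. Now the push along the arc.

```bash
python3 -m crank '[{"dx":-0.033,"dy":-0.007,"dz":0,"roll":0,"hand":-1},{"dx":-0.020,"dy":-0.002,"dz":0,"roll":0,"hand":-1},{"dx":-0.024,"dy":-0.003,"dz":0,"roll":0,"hand":-1},{"dx":-0.018,"dy":-0.005,"dz":0,"roll":0,"hand":-1},{"dx":-0.016,"dy":-0.006,"dz":0,"roll":0,"hand":-1},{"dx":-0.016,"dy":-0.009,"dz":0,"roll":0,"hand":-1},{"dx":-0.014,"dy":-0.012,"dz":0,"roll":0,"hand":-1},{"dx":-0.005,"dy":-0.005,"dz":0,"roll":0,"hand":-1}]'
python3 -m crank '[{"dx":0.02,"dy":0.03,"dz":0,"roll":0,"hand":-1},{"dx":0.01,"dy":0.01,"dz":-0.04,"roll":0,"hand":-1},{"dx":0,"dy":0,"dz":-0.04,"roll":0,"hand":-1},{"dx":0,"dy":0.06,"dz":-0.01,"roll":0,"hand":-1},{"dx":0,"dy":0.06,"dz":0,"roll":0,"hand":-1}]'
python3 - <<'E'
from h import *
np.set_printoptions(precision=1,suppress=True)
a,_=r.capture("scene");
for n,z in (("plunger_top",135),("lock_paddle",97),("lock_hinge",95)):
  for q in r.place_of("scene",n)[:1]: print(n,q["conf"],px2w("scene",q["xy"],z=z))
b,_=r.capture("top")
for n,z in (("plunger_top",135),("lock_paddle",97),("lock_hinge",95)):
  for q in r.place_of("top",n)[:1]: print(n,q["conf"],px2w("top",q["xy"],z=z))
cv2.imwrite("pics/c3.png",np.hstack([cv2.resize(a[200:350,220:370],(400,400)),cv2.resize(b[220:340,270:390],(400,400))])[:,:,::-1])
E
```

```text
time: 4.28
tool_pos: [632.1, 123.5, 88.6]
eef_rot: [0.0, 0.001, 1.0, 0.0]
contact_force: [-1.7, 0.2, 0.4]
grip_width: -0.0
grasp_force: 0.2
time: 4.9
tool_pos: [602.4, 285.3, 180.9]
eef_rot: [0.002, 0.001, 1.0, 0.001]
contact_force: [2.0, -0.6, -0.3]
grip_width: -0.003
grasp_force: 0.0
plunger_top 0.92 [519.5  99.5 135. ]
lock_paddle 0.59 [636.8 109.6  97. ]
lock_hinge 0.67 [534.1  45.1  95. ]
plunger_top 0.66 [521.6  95.7 135. ]
lock_paddle 0.62 [646.2 101.2  97. ]
lock_hinge 0.65 [534.9  44.3  95. ]
```

View pics/c3.png

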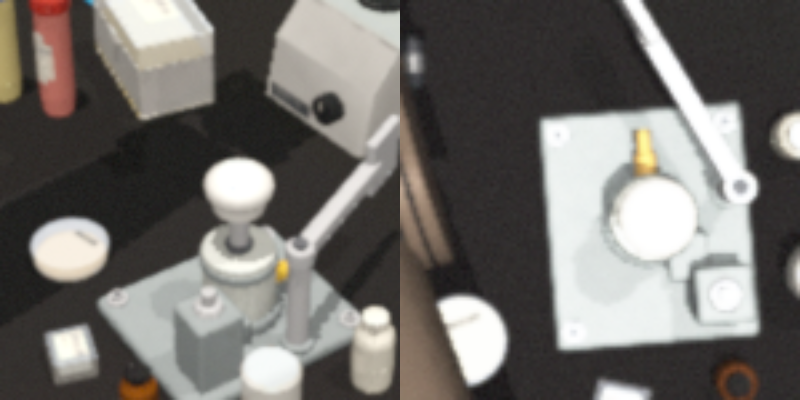

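The bar has been swung out to about 1.0 rad and the head is free. Next I go over the head.

```bash
python3 -m crank '[{"dx":0.0205,"dy":-0.047,"dz":0,"roll":0,"hand":-1},{"dx":0.0205,"dy":-0.047,"dz":0,"roll":0,"hand":-1},{"dx":0.0205,"dy":-0.047,"dz":0,"roll":0,"hand":-1},{"dx":0.0205,"dy":-0.047,"dz":0,"roll":0,"hand":-1},{"dx":0,"dy":0,"dz":0.036,"roll":0,"hand":-1},{"dx":0,"dy":0,"dz":0,"roll":0,"hand":-1},{"dx":0,"dy":0,"dz":0,"roll":0,"hand":-1}]'
```

```text
time: 6.18
tool_pos: [519.5, 96.3, 143.1]
eef_rot: [0.0, 0.0, 1.0, 0.0]
contact_force: [0.6, -0.5, 0.6]
grip_width: -0.004
grasp_force: 0.0
```

```bash
python3 -m crank '[{"dx":0,"dy":0,"dz":0.01,"roll":0,"hand":-1},{"dx":0,"dy":0,"dz":0.01,"roll":0,"hand":-1},{"dx":0,"dy":0,"dz":0.009,"roll":0,"hand":-1},{"dx":0,"dy":0,"dz":0,"roll":0,"hand":-1},{"dx":0,"dy":0,"dz":0,"roll":0,"hand":-1}]'
```

```text
time: 6.8
tool_pos: [521.0, 96.9, 115.8]
eef_rot: [0.002, -0.0, 1.0, -0.0]
contact_force: [-1.7, 0.5, 7.5]
grip_width: -0.004
grasp_force: 4.3
```

```bash
python3 -m crank '[{"dx":0,"dy":0,"dz":0.003,"roll":0,"hand":-1},{"dx":0,"dy":0,"dz":0,"roll":0,"hand":-1}]';python3 -m crank '[{"dx":0,"dy":0,"dz":0.002,"roll":0,"hand":-1},{"dx":0,"dy":0,"dz":0,"roll":0,"hand":-1}]'
```

```text
time: 7.05
tool_pos: [521.1, 96.9, 114.6]
eef_rot: [0.002, -0.001, 1.0, -0.0]
contact_force: [-4.9, -1.7, 16.1]
grip_width: 0.003
grasp_force: 8.2
time: 7.3
tool_pos: [521.2, 96.9, 114.5]
eef_rot: [0.001, -0.001, 1.0, -0.0]
contact_force: [-9.2, -1.7, 24.7]
grip_width: -0.002
grasp_force: 12.5
```

Stop reached (24 N at z 114.5). I release, then look at the pin while the arm is up.

```bash
python3 -m crank '[{"dx":0,"dy":0,"dz":-0.017,"roll":0,"hand":-1},{"dx":0,"dy":0,"dz":-0.017,"roll":0,"hand":-1},{"dx":0,"dy":0,"dz":0,"roll":0,"hand":-1},{"dx":0,"dy":0,"dz":0,"roll":0,"hand":-1},{"dx":0,"dy":0,"dz":0,"roll":0,"hand":-1}]'
python3 - <<'E'
from h import *
a,_=r.capture("scene")
for n in("pin_tip","pin_mouth"): print([(q["conf"],q["xy"]) for q in r.place_of("scene",n)[:2]])
cv2.imwrite("pics/c4.png",cv2.resize(a[230:330,260:360],(600,600))[:,:,::-1])
E
```

```text
time: 7.92
tool_pos: [518.2, 96.6, 141.1]
eef_rot: [-0.001, 0.0, 1.0, 0.0]
contact_force: [0.2, -0.1, -0.5]
grip_width: 0.0
grasp_force: 0.0
[(0.5, [298.8, 306.7])]
[(0.83, [297.3, 313.9]), (0.7, [306.9, 265.7])]
```

View pics/c4.png

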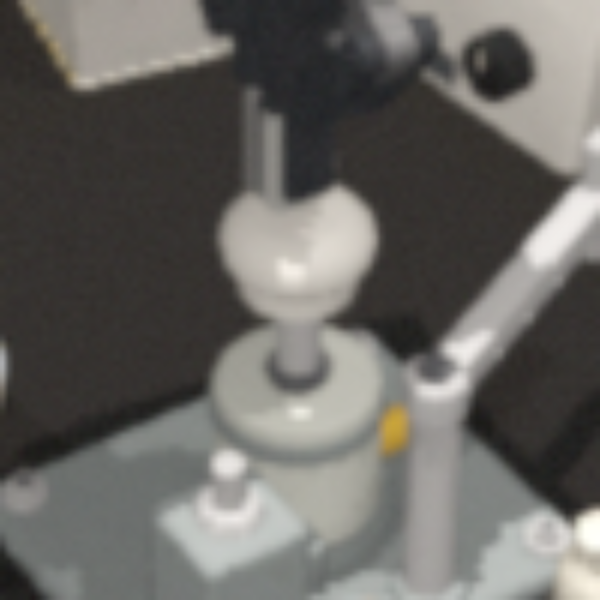

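The pin has risen a little (tip near px (298,307)), the head is back up and the bar is out. More strokes.

```bash
python3 -m crank '[{"dx":0,"dy":0,"dz":0.011,"roll":0,"hand":-1},{"dx":0,"dy":0,"dz":0.011,"roll":0,"hand":-1},{"dx":0,"dy":0,"dz":0.011,"roll":0,"hand":-1},{"dx":0,"dy":0,"dz":0,"roll":0,"hand":-1},{"dx":0,"dy":0,"dz":0,"roll":0,"hand":-1}]'
python3 -m crank '[{"dx":0,"dy":0,"dz":-0.0165,"roll":0,"hand":-1},{"dx":0,"dy":0,"dz":-0.0165,"roll":0,"hand":-1},{"dx":0,"dy":0,"dz":0,"roll":0,"hand":-1},{"dx":0,"dy":0,"dz":0,"roll":0,"hand":-1},{"dx":0,"dy":0,"dz":0,"roll":0,"hand":-1}]'
python3 -m crank '[{"dx":0,"dy":0,"dz":0.011,"roll":0,"hand":-1},{"dx":0,"dy":0,"dz":0.011,"roll":0,"hand":-1},{"dx":0,"dy":0,"dz":0.011,"roll":0,"hand":-1},{"dx":0,"dy":0,"dz":0,"roll":0,"hand":-1},{"dx":0,"dy":0,"dz":0,"roll":0,"hand":-1}]'
python3 -m crank '[{"dx":0,"dy":0,"dz":-0.0165,"roll":0,"hand":-1},{"dx":0,"dy":0,"dz":-0.0165,"roll":0,"hand":-1},{"dx":0,"dy":0,"dz":0,"roll":0,"hand":-1},{"dx":0,"dy":0,"dz":0,"roll":0,"hand":-1},{"dx":0,"dy":0,"dz":0,"roll":0,"hand":-1}]'
cat > pin.py <<'E'
from h import *
from scipy.optimize import minimize_scalar
c=r.camera_info("scene");K,R,t=(np.array(c[k]) for k in("camera_matrix","R","t"))
a,_=r.capture("scene")
m=r.place_of("scene","pin_mouth")[0];p=r.place_of("scene","pin_tip")
print(m["conf"],m["xy"],[(q["conf"],q["xy"]) for q in p[:2]])
for v0 in (m["xy"],[298.7,314.5]):
  b=px2w("scene",v0,z=75)
  for j in (0,.01,.02,.03):
    u=K@(R@(b+[0,0,3+1000*j])+t);print(j,u[:2]/u[2])
cv2.imwrite("pics/"+__import__("sys").argv[1]+".png",cv2.resize(a[230:330,260:360],(600,600))[:,:,::-1])
E
python3 pin.py c5
```

```text
time: 8.7
tool_pos: [520.3, 96.6, 114.5]
eef_rot: [0.0, -0.0, 1.0, -0.0]
contact_force: [-10.0, -0.1, 26.0]
grip_width: 0.001
grasp_force: 12.7
time: 9.32
tool_pos: [518.2, 96.5, 141.1]
eef_rot: [-0.001, 0.0, 1.0, -0.0]
contact_force: [-0.3, -0.0, 0.2]
grip_width: 0.003
grasp_force: 0.0
time: 9.95
tool_pos: [520.0, 96.6, 114.5]
eef_rot: [-0.0, -0.0, 1.0, -0.0]
contact_force: [-11.5, -0.9, 26.6]
grip_width: 0.003
grasp_force: 13.5
time: 10.58
tool_pos: [518.2, 96.5, 141.1]
eef_rot: [-0.001, 0.0, 1.0, -0.0]
contact_force: [0.1, -0.4, 0.0]
grip_width: -0.002
grasp_force: 0.0
0.84 [299.2, 314.3] [(0.55, [308.1, 265.7]), (0.51, [300.0, 299.2])]
0 [299.18497584 313.03058683]
0.01 [299.13448803 308.76479726]
0.02 [299.08336454 304.44529908]
0.03 [299.03159331 300.07107153]
0 [298.68403604 313.23038311]
0.01 [298.63038988 308.96389319]
0.02 [298.57606797 304.64366112]
0.03 [298.52105747 300.26866503]
```

View pics/c5.png

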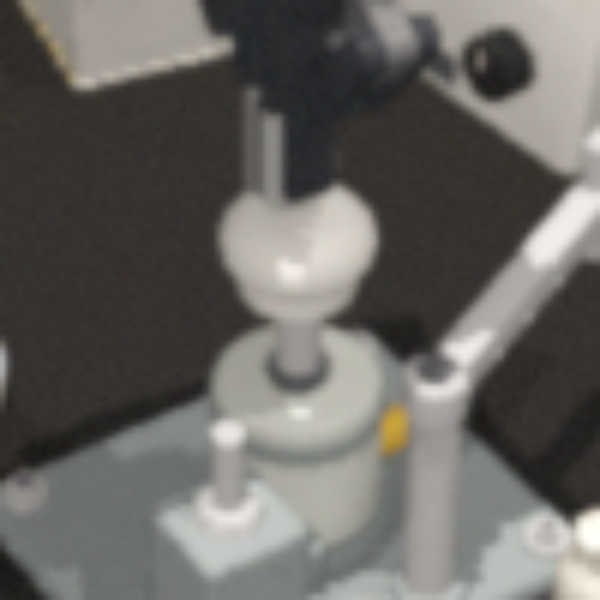

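The pin tip is now at about px (298,302), which means roughly 26 mm risen, so not yet fully out. Two more strokes follow; extra strokes do no harm.

```bash
python3 -m crank '[{"dx":0,"dy":0,"dz":0.011,"roll":0,"hand":-1},{"dx":0,"dy":0,"dz":0.011,"roll":0,"hand":-1},{"dx":0,"dy":0,"dz":0.011,"roll":0,"hand":-1},{"dx":0,"dy":0,"dz":0,"roll":0,"hand":-1},{"dx":0,"dy":0,"dz":0,"roll":0,"hand":-1}]' | sed -n 2,4p
python3 -m crank '[{"dx":0,"dy":0,"dz":-0.0165,"roll":0,"hand":-1},{"dx":0,"dy":0,"dz":-0.0165,"roll":0,"hand":-1},{"dx":0,"dy":0,"dz":0,"roll":0,"hand":-1},{"dx":0,"dy":0,"dz":0,"roll":0,"hand":-1},{"dx":0,"dy":0,"dz":0,"roll":0,"hand":-1}]' | sed -n 2,4p
python3 pin.py c6 | head -1
python3 -m crank '[{"dx":0,"dy":0,"dz":0.011,"roll":0,"hand":-1},{"dx":0,"dy":0,"dz":0.011,"roll":0,"hand":-1},{"dx":0,"dy":0,"dz":0.011,"roll":0,"hand":-1},{"dx":0,"dy":0,"dz":0,"roll":0,"hand":-1},{"dx":0,"dy":0,"dz":0,"roll":0,"hand":-1}]' | sed -n 2,4p
python3 -m crank '[{"dx":0,"dy":0,"dz":-0.0165,"roll":0,"hand":-1},{"dx":0,"dy":0,"dz":-0.0165,"roll":0,"hand":-1},{"dx":0,"dy":0,"dz":-0.03,"roll":0,"hand":-1},{"dx":0,"dy":0,"dz":-0.03,"roll":0,"hand":-1},{"dx":0,"dy":0,"dz":0,"roll":0,"hand":-1},{"dx":0,"dy":0,"dz":0,"roll":0,"hand":-1}]'
python3 pin.py c7 | head -1
python3 -c "
import cv2,numpy as np
cv2.imwrite('pics/c8.png',cv2.resize(np.hstack([cv2.imread('pics/c%d.png'%i)[:,100:] for i in (6,7)]),(800,480)))"
```

```text
tool_pos: [520.3, 96.6, 114.5]
eef_rot: [0.0, -0.0, 1.0, -0.0]
contact_force: [-10.4, -0.5, 24.5]
tool_pos: [518.2, 96.5, 141.1]
eef_rot: [-0.001, 0.0, 1.0, -0.0]
contact_force: [-0.7, 0.0, 0.1]
0.58 [299.9, 313.9] [(0.38, [300.4, 298.2])]
tool_pos: [520.3, 96.6, 114.5]
eef_rot: [0.0, -0.0, 1.0, -0.0]
contact_force: [-9.4, -0.0, 24.5]
time: 13.5
tool_pos: [518.1, 96.5, 200.9]
eef_rot: [-0.001, 0.0, 1.0, -0.0]
contact_force: [-0.5, 0.4, -0.7]
grip_width: -0.006
grasp_force: 0.0
0.97 [299.5, 314.3] [(0.61, [297.2, 300.6]), (0.61, [331.6, 297.7])]
```

View pics/c8.png

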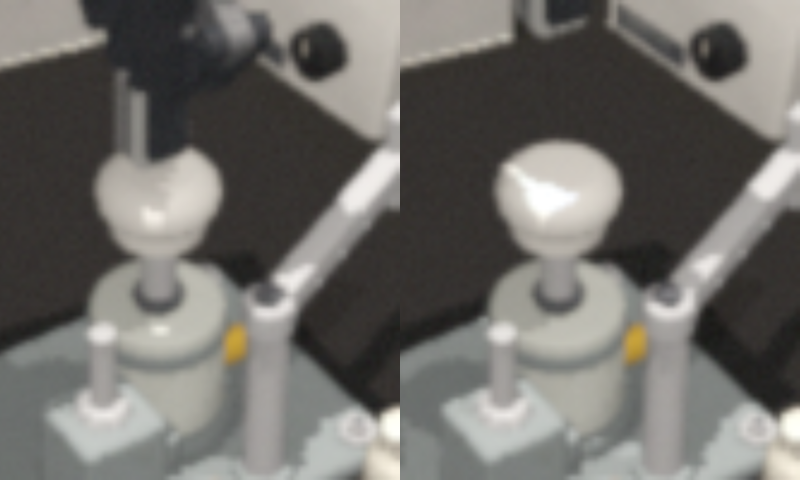

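The pin tip is at the same height after strokes 4 and 5, so it is fully out. The head is up, the bar is out and the hand is clear.

```bash
python3 -c "
from plant import r
print(r.job_done())"
```

```text
the job is handed in; nothing more can be done
None
```

The job is handed in: I swung the lock bar out to about 1 rad and gave the pump five full strokes, which left the indicator pin fully out (no change between strokes 4 and 5), the plunger back up and the hand clear.

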